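# Turn a cover over against the fence of a turning stand

## Robot

A 7-joint arm with a two-finger parallel gripper is mounted at the origin on a cart in front of the work surface, level with it; the furniture and walls round the work are solid. World frame = base frame: x ahead of the robot, y to its left, z up, the work surface at z = 0. Lengths are in m, angles in rad, forces in N, time in s.
With the tool pointing down it reaches from about 0.425 to 0.875 m from the base axis. Payload 4.7 kg.
Tool frame: the origin (TCP) lies between the finger pads; the fingertips stand 14 mm ahead of it and the grasp point (between the pads) lies 5 mm behind it; x points along the fingers, z is the direction in which the jaws open and shut, and the axes are right-handed (so a half turn about x gives the same grasp; the last joint's range is limited). The gripper opens to 87 mm and grips with 3 to 60 N. Pads are 19 mm wide; open, the fingers measure 117 mm over their backs; the gripper's body (75 mm by 190 mm) begins 51 mm behind the grasp point.
Start: joints at [1.159, 0.321, -0.07, 1.45, 0.023, 1.371, -0.057], TCP at [0.268, -0.592, 0.237] pointing down, gripper open.
Joint ranges: [-2.86, 2.86], [-0.3, 2.09], [-1.38, 1.24], [0.06, 2.45], [-1.56, 4.7], [0.09, 2.05], [-2.69, 2.69]. Speed limits (rad/s): [2.57, 2.57, 3.14, 3.14, 3.14, 3.14, 3.14].

## Interface

Orientations are given as a rotation vector (axis times angle).
In Python, from bench import r gives the robot as it stands.
- The arm moves only by the tool jog_arm, never from a script. Its argument "series" is text: rows parted by semicolons, each of 7 numbers parted by spaces: the turn, a rotation vector about the tool's x, y, z in degrees, then the shift along the tool's x, y, z in cm, then the closure, from -1 (fully open) to 1 (shut). A call has 1 to 12 rows; each row is the pose to reach, as a shift and turn from the pose commanded when the call began, along the tool's axes at that moment; what a row does not reach only later rows make up. A row lasts 1/10 s, in which the tool goes at most 50 mm and 8.59 degrees, less where a joint would pass 70% of its speed; a pose out of reach is approached as far as the arm can. A call with a gripper value outside its range is refused whole. The fingers move at their own pace and stop on an object; "force" is the grip in N (left out, the last holds). Time passes only in rows, so rows that repeat a pose let the fingers close. It gives the time, the measured TCP pose, the force and the opening at its end, in the units of the state.
- r.get_state(): the state, without advancing time (a new reading comes with each control period).
- r.read_camera(name): name is "side" or "top"; returns a dict with "img" (480x640x3 uint8, blue, green, red), "intrinsics" (3x3 intrinsics, pixels), "xyz" and "orientation" of the camera in the world. Camera axes: x right, y down, z forward; pixel columns grow to the right and rows downward; lengths in m; the calibration is good to about 2 mm. A picture is of the moment at which its call begins. There is no depth.
- r.close_job(): hands the job in, once; it reports no verdict.
Trained networks look in a picture, given as the dict that the camera call returned (one of the last four; its "shot" number tells which), for a name from the list of things; names that differ only in an ending like _2 or _b are one class to them, and where a whole thing is asked for, a point or a joint stands for the part that bears it (a point fixed in the world has none). Each returns a list of dicts, best first, with "score" (0 to 1); they miss things now and then, are a little off and sometimes report something else, mostly with a low value. They report only what shows in the picture. A call takes as long as a camera call.
- r.spot_in(thing, picture): "location" ([x, y, z] in m, in world coordinates, good to about 4 mm: the middle of the surface that is visible of it).
- r.pinpoint(thing, picture): "location" ([x, y, z] in m, in world coordinates, good to about 4 mm: a listed point, or the origin of a listed thing).
The state is a dict: "time_s": time; "joint_positions": joint angles; "joint_vel": joint speeds; "joint_torque": joint torques, N m; "position": TCP position; "tool_rot": TCP orientation; "contact_force": force on the tool from outside, world axes, zero at the start; "wrist_torque": the same for the moment, N m; "opening": finger opening in m.
Only numpy, scipy, OpenCV 4.12 (cv2) and the standard library are available. Lean on these libraries where they do the work, as an engineer would, in place of code of your own. Each camera call takes 0.05 s, during which the arm holds its last target.

## Task

The flat cover lies on the turning stand with its blue face down. Tip it up by its overhanging edge until it stands on edge leaning back against the fence of the stand, then lay it down again on the black deck with the blue face up, lying flat and pushed square up against the fence. Let it down rather than letting it slam, and leave the other things on the bench where they are.

Things in the scene. Friction and masses are not known exactly. Their poses are not given: they have to be found in the camera images.
- turning_stand: Fixed stand, fence on the left as the robot sees it, open side to the right (x axis 57 to 100 degrees left of straight ahead). Black flat deck 85 (x) x 160 (y) mm, top 50 mm above the bench; an aluminium fence rises along one long edge. Origin: on the bench under the deck's centre (deck x from -42.5 to +42.5 mm); x points to the fence, y along it, z up. A foot plate 8 mm high is flush with the deck edge at the open side.
- fence_foot (a point): Middle of the line where the fence's face meets the deck (x = +42.5 mm, at deck height), axes as the stand's. The fence is 160 mm wide, 10 mm thick, leans 12 degrees (0.21 rad) back, away from the deck, and rises 73 mm above the deck.
- cover_center (a point): Centre of the loose flat plastic cover, 115 (x) x 135 (y) x 8 (z) mm, 0.12 to 0.24 kg, too wide to grip across. The -z face is blue, the +z face grey with two thin black bars. Its x axis starts within a few degrees of the stand's x.
- cover: The same cover, origin at the centre of its blue face. At the start it lies grey face up on the deck, one 135 mm edge 4 to 12 mm short of the fence; the opposite edge sticks out over the open side of the deck by 34 to 42 mm, with 50 mm of free height beneath. It slides when pushed and stays put when stood leaning on the fence.
- brown_tape: Bystander, leave alone: brown parcel tape roll, 110 mm wide, 48 high. Origin: centre of its underside.
- blue_carton: Bystander, leave alone: blue carton, 100x68x45 mm. Origin: centre of its underside.
- brown_carton: Bystander, leave alone: brown carton, 95x62x48 mm. Origin: centre of its underside.
- white_carton: Bystander, leave alone: white carton, 58x58x75 mm. Origin: centre of its underside.
- mouse_1: Bystander, leave alone: computer mouse, 108x62x36 mm. Origin: centre of its underside.
- driver: Bystander, leave alone: screwdriver, red handle, 203 mm long. Origin: centre of its underside.
- yellow_pad: Bystander, leave alone: yellow note pad, 76x76x14 mm. Origin: centre of its underside.

How it is judged:
On the way:
1. the cover stands on edge on the deck, leaning against the fence (angle between cover_center's own z axis and vertical between 1.4 and 2 rad and x of cover_center in the frame of fence_foot between -0.03 and 0.03 m and z of cover_center in the frame of fence_foot below 0.07 m and angle between the x axis of cover_center and the z axis of fence_foot, either way round below 0.35 rad), for 0.2 s.
At the end, for the whole second after the job is handed in: The cover lies flat on the deck (within 5 degrees), blue face up, its long edge within 6 mm of the fence foot and square to it within 5 degrees, sideways within 30 mm of the fence's middle, at rest and released (angle between cover_center's own z axis and vertical above 3.06 rad and x of cover_center in the frame of fence_foot between -0.0635 and -0.053 m and y of cover_center in the frame of fence_foot between -0.03 and 0.03 m and z of cover_center in the frame of fence_foot between 0.001 and 0.008 m and angle between the x axis of cover_center and the x axis of fence_foot, either way round below 0.09 rad and linear speed of cover below 0.01 m/s); the robot touches nothing.
It fails at once if the cover falls freely or slams down (faster than 0.6 m/s while nothing of the gripper touches it) (linear speed of cover above 0.6 m/s and contact force between the fingers and cover below 0.01 N).
It fails at once if another thing on the bench is shifted by more than 30 mm (distance of any of brown_tape, blue_carton, brown_carton, white_carton, mouse_1, driver, yellow_pad from where it was at the start of the episode above 0.03 m).
It also fails if it takes over 72 s, if anything falls off the work surface, if the arm or the gripper's body presses on something with over 40 N, if the wrist force passes 120 N, or if a joint passes its speed limit or range.

## Working session

There is one attempt and no reset: what is moved stays moved. The work goes in short steps, Python scripts to look and compute and a tool call to move; the robot and the scene stay as the last step left them, time stands still between calls to the robot, and variables do not carry over. Pictures are saved under pics/ and viewed, and the job is handed in when it is done.

Besides the shell and the picture viewer there is one more tool, called by a JSON object that holds its "method" and its "body". jog_arm: Moves the arm, as the interface text tells. Its arguments: {"type":"object","properties":{"series":{"type":"string"},"force":{"type":"number"}},"required":["series"]}

```bash
ls; mkdir -p pics
python3 - <<'E'
from bench import r
import cv2,numpy as np
s=r.get_state(); print(s)
for n in ("top","side"):
    p=r.read_camera(n); cv2.imwrite(f"pics/{n}0.png",p["img"]); print(n,p["intrinsics"],p["xyz"],p["orientation"])
    for t in ("turning_stand","fence_foot","cover_center","cover"):
        try: print(t,r.pinpoint(t,p)[:2])
        except Exception as e: print(t,e)
    for t in ("brown_tape","blue_carton","brown_carton","white_carton","mouse_1","driver","yellow_pad"):
        try: print(t,r.pinpoint(t,p)[:1])
        except Exception as e: print(t,e)
E
```

```text
pics
{'time_s': 0.0, 'joint_positions': array([ 1.15909628,  0.32183933, -0.07010529,  1.45169044,  0.02260011,
        1.370809  , -0.05690532]), 'joint_vel': array([-0.00192814, -0.00100042,  0.00032085,  0.00118455,  0.00015725,
       -0.00176136,  0.00056254]), 'joint_torque': array([ 1.40073048e-04, -4.91288352e+01, -4.03785277e-01, -3.12525558e+01,
       -6.38705771e-02,  4.37966001e-02,  1.70072376e-04]), 'position': array([ 0.26822595, -0.59148392,  0.23544331]), 'tool_rot': array([ 0.89108603,  1.3828135 , -0.88947326]), 'contact_force': array([ 0.76084632, -0.53507167, -0.12753983]), 'wrist_torque': array([ 0.04831498,  0.03764152, -0.01049774]), 'opening': 0.08754610720619038}
top [[485.36450567   0.         316.52043102]
 [  0.         485.36450567 237.46312281]
 [  0.           0.           1.        ]] [ 0.55438186 -0.15046215  1.19574323] [-2.20551431  2.21968062 -0.07484659]
turning_stand []
fence_foot [{'location': [0.5755, 0.0462, 0.0487], 'score': 0.67}]
cover_center [{'location': [0.5547, -0.0147, 0.0548], 'score': 0.7}]
cover [{'location': [0.5495, -0.0104, 0.0
[... 789 characters left out ...]
0.0106, 0.003], 'score': 0.72}]
fence_foot [{'location': [0.5724, 0.0507, 0.0528], 'score': 0.59}]
cover_center [{'location': [0.5504, -0.0128, 0.0512], 'score': 0.72}]
cover [{'location': [0.5496, -0.013, 0.0502], 'score': 0.7}]
brown_tape [{'location': [0.5652, -0.4571, -0.0036], 'score': 0.75}]
blue_carton [{'location': [0.5662, -0.4578, -0.0021], 'score': 0.65}]
brown_carton [{'location': [0.6485, 0.1963, 0.0014], 'score': 0.86}]
white_carton [{'location': [0.7547, 0.1825, 0.0019], 'score': 0.58}]
mouse_1 [{'location': [0.4687, -0.3927, 0.0], 'score': 0.91}]
driver [{'location': [0.4926, -0.5239, -0.0014], 'score': 0.42}]
yellow_pad [{'location': [0.6709, -0.342, 0.0003], 'score': 0.76}]
```

View pics/top0.png

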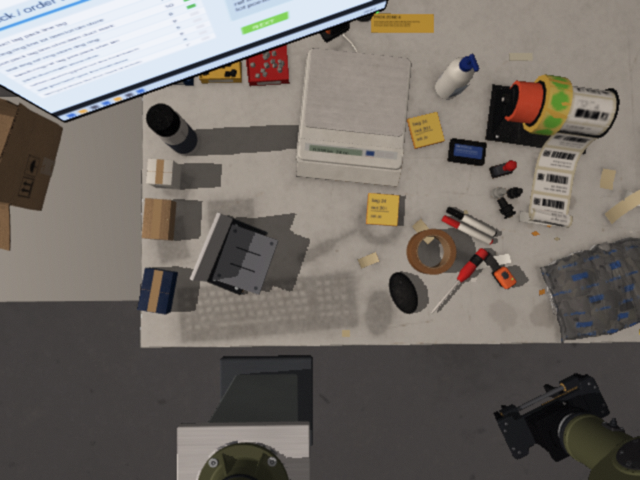

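View pics/side0.png

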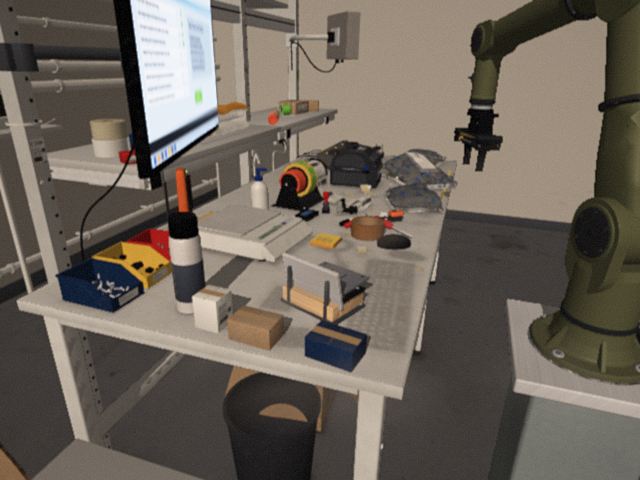

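The top picture shows the stand at about (235,255), fence to the left, cover with two dark bars, open side to the right. I'll zoom in for the corners.

Run:
```python
import cv2
i=cv2.imread("pics/top0.png")[200:310,180:310]
cv2.imwrite("pics/z0.png",cv2.resize(i,None,fx=5.4,fy=5.4,interpolation=cv2.INTER_CUBIC))
i=cv2.imread("pics/side0.png")[240:330,270:380]
cv2.imwrite("pics/z1.png",cv2.resize(i,None,fx=6,fy=6,interpolation=cv2.INTER_CUBIC))
```

```text
(no output)
```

View pics/z0.png

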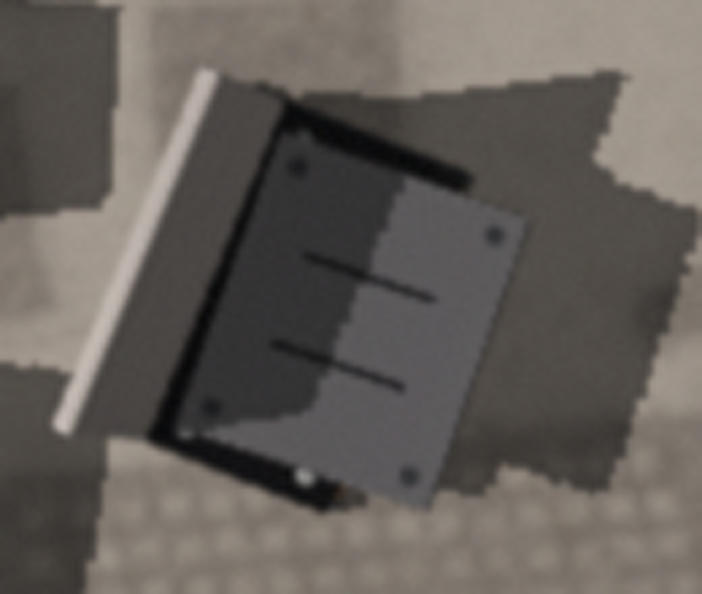

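View pics/z1.png

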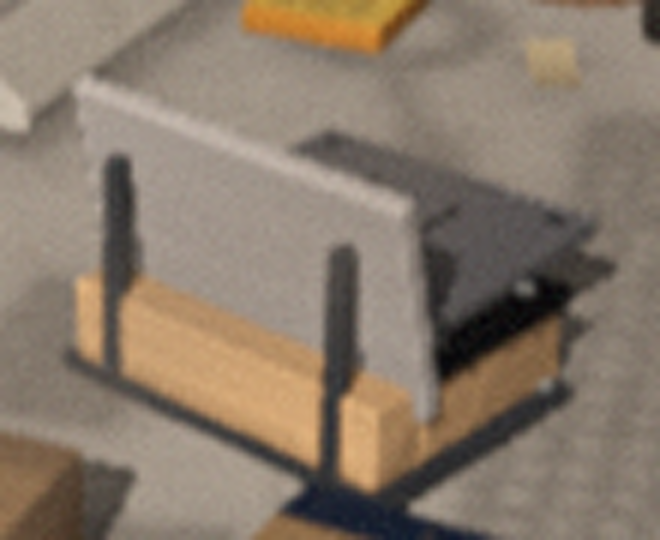

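```bash
cat > h.py <<'E'
import numpy as np,cv2
from scipy.spatial.transform import Rotation as R
def unproj(p,uv,z):
    K=p["intrinsics"];d=R.from_rotvec(p["orientation"]).apply(np.linalg.inv(K)@np.array([uv[0],uv[1],1.]))
    c=np.array(p["xyz"]);return c+d*(z-c[2])/d[2]
E
python3 - <<'E'
import numpy as np
from h import *
p=dict(intrinsics=np.array([[485.36450567,0,316.52043102],[0,485.36450567,237.46312281],[0,0,1.]]),xyz=[ 0.55438186,-0.15046215,1.19574323],orientation=[-2.20551431,2.21968062,-0.07484659])
f=lambda u,v,z:unproj(p,(180+(u+.5)/5.4-.5,200+(v+.5)/5.4-.5),z)
C=[f(*a,.058) for a in((283,133),(180,432),(428,508),(527,217))]
D=[f(*a,.05) for a in((285,103),(153,437),(325,510),(470,182))]
# fence top front edge
F=[f(*a,.123) for a in((218,78),(77,435))]
for n,X in(("C",C),("D",D),("F",F)):
    X=np.array(X);print(n,X.round(4).tolist(),X.mean(0).round(4))
    for i in range(len(X)):
        d=X[(i+1)%len(X)]-X[i];print(np.linalg.norm(d).round(4),np.degrees(np.arctan2(d[1],d[0])).round(1))
E
```

```text
C [[0.6343, 0.0178, 0.058], [0.5055, 0.0619, 0.058], [0.4719, -0.0446, 0.058], [0.5973, -0.0876, 0.058]] [ 0.5522 -0.0131  0.058 ]
0.1362 161.1
0.1116 -107.5
0.1325 -19.0
0.1117 70.6
D [[0.648, 0.0181, 0.05], [0.5031, 0.075, 0.05], [0.4709, 0.0008, 0.05], [0.613, -0.0624, 0.05]] [0.5587 0.0079 0.05  ]
0.1557 158.5
0.081 -113.4
0.1555 -24.0
0.0877 66.5
F [[0.6524, 0.0346, 0.123], [0.5074, 0.0913, 0.123]] [0.5799 0.063  0.123 ]
0.1557 158.6
0.1557 -21.4
```

```bash
cat >> h.py <<'E'
YAW=np.radians(68.4)
FOOT=np.array([0.5745,0.0475,0.05])
def pose(x,z,e,flip=1,y=0.,depth=0.,yaw=YAW):
    """grasp point at (x,y) in fence_foot frame, height z world; tool tilted e deg below horizontal, pointing to fence. returns TCP pos,R"""
    xs=np.array([np.cos(yaw),np.sin(yaw),0]);ys=np.array([-xs[1],xs[0],0]);k=np.array([0,0,1.])
    e=np.radians(e);X=np.cos(e)*xs-np.sin(e)*k;Z=flip*(np.sin(e)*xs+np.cos(e)*k);Y=np.cross(Z,X)
    X0=np.array([np.cos(YAW),np.sin(YAW),0]);Y0=np.array([-X0[1],X0[0],0])
    g=np.array([FOOT[0],FOOT[1],0])+x*X0+y*Y0+z*k
    return g+0.005*X,np.c_[X,Y,Z]
def rel(s,P,Rm):
    R0=R.from_rotvec(s["tool_rot"]);d=R0.inv().apply(P-s["position"]);w=(R0.inv()*R.from_matrix(Rm)).as_rotvec(degrees=True)
    return w.round(1),(100*d).round(2)
def show(s):
    M=R.from_rotvec(s["tool_rot"]).as_matrix()
    g=s["position"]-0.005*M[:,0]-np.array([*FOOT[:2],0]);c,t=np.cos(YAW),np.sin(YAW)
    print("t",round(s["time_s"],2),"tcp",s["position"].round(4),"grasp in stand x,y,z",(g[0]*c+g[1]*t).round(4),(-g[0]*t+g[1]*c).round(4),g[2].round(4))
    print("X",M[:,0].round(3),"Z",M[:,2].round(3),"j",s["joint_positions"].round(2),"F",s["contact_force"].round(1),"open",round(s["opening"],4))
E
python3 - <<'E'
from h import *; from bench import r
s=r.get_state();show(s)
for f in(1,-1):
    for a in((-.20,.25,60),):
        print(f,rel(s,*pose(*a,flip=f)))
E
```

```text
t 1.2 tcp [ 0.2685 -0.592   0.2366] grasp in stand x,y,z -0.7073 0.0491 0.2416
X [-0. -0. -1.] Z [ 0.413 -0.911  0.   ] j [ 1.16  0.32 -0.07  1.45  0.02  1.37 -0.06] F [-0.7 -0.2  0.1] open 0.0869
1 (array([-130.2,  -14.8,   34.9]), array([ -0.91,  40.08, -31.88]))
-1 (array([44.9, 28.4, 12. ]), array([ -0.91,  40.08, -31.88]))
```

{"method": "jog_arm", "body": {"series": "44.9 28.4 12 -0.9 40 -31.9 -1;44.9 28.4 12 -0.9 40 -31.9 -1;44.9 28.4 12 -0.9 40 -31.9 -1;44.9 28.4 12 -0.9 40 -31.9 -1;44.9 28.4 12 -0.9 40 -31.9 -1;44.9 28.4 12 -0.9 40 -31.9 -1;44.9 28.4 12 -0.9 40 -31.9 -1;44.9 28.4 12 -0.9 40 -31.9 -1;44.9 28.4 12 -0.9 40 -31.9 -1;44.9 28.4 12 -0.9 40 -31.9 -1;44.9 28.4 12 -0.9 40 -31.9 -1;44.9 28.4 12 -0.9 40 -31.9 -1"}}

```text
time_s: 2.4
position: [0.5015, -0.1336, 0.246]
tool_rot: [1.915, 1.309, -1.105]
contact_force: [-0.4, -0.8, 0.4]
opening: 0.0871
```

Run:
```python
from h import *; from bench import r
s=r.get_state();show(s)
for f in(1,-1):
    for a in((-.20,.25,60),(-.18,.18,40)):
        print(f,rel(s,*pose(*a,flip=f)))
```

```text
t 2.4 tcp [ 0.5015 -0.1336  0.246 ] grasp in stand x,y,z -0.1977 0.0012 0.2503
X [ 0.182  0.466 -0.866] Z [-0.314 -0.807 -0.5  ] j [ 0.81  0.1  -0.27  1.79 -0.5   1.37 -1.28] F [-0.4 -0.8  0.4] open 0.0871
1 (array([-179.7,   -0.2,   -0. ]), array([-0.09,  0.12,  0.21]))
1 (array([-177. ,   -0.3,   31.2]), array([6.94, 0.13, 1.81]))
-1 (array([ 0.3, -0. ,  0.2]), array([-0.09,  0.12,  0.21]))
-1 (array([ 0.3, 20. ,  0.2]), array([6.94, 0.13, 1.81]))
```

{"method": "jog_arm", "body": {"series": "0 7 0 2.3 0 0.6 -1;0 14 0 4.6 0 1.2 -1;0 20 0 6.9 0.1 1.8 -1;0 20 0 6.9 0.1 1.8 -1"}}

```text
time_s: 2.8
position: [0.505, -0.1221, 0.1707]
tool_rot: [2.192, 1.486, -0.806]
contact_force: [-0.6, -0.5, 0.2]
opening: 0.0871
```

Run:
```python
from h import *; from bench import r
s=r.get_state();show(s)
```

```text
t 2.8 tcp [ 0.505  -0.1221  0.1707] grasp in stand x,y,z -0.1871 0.0022 0.1739
X [ 0.28   0.715 -0.641] Z [-0.249 -0.591 -0.767] j [ 0.91  0.31 -0.24  1.89 -0.77  1.36 -0.96] F [-0.6 -0.5  0.2] open 0.0871
```

Run:
```python
from h import *; from bench import r
s=r.get_state();show(s)
for a in((-.1587,.104,40),(-.1127,.0657,40)):
        print(rel(s,*pose(*a,flip=-1)))
```

```text
t 2.8 tcp [ 0.505  -0.1221  0.1707] grasp in stand x,y,z -0.1871 0.0022 0.1739
X [ 0.28   0.715 -0.641] Z [-0.249 -0.591 -0.767] j [ 0.91  0.31 -0.24  1.89 -0.77  1.36 -0.96] F [-0.6 -0.5  0.2] open 0.0871
(array([-0.8, -0.1,  0.2]), array([6.66, 0.29, 3.54]))
(array([-0.8, -0.1,  0.2]), array([12.65,  0.31,  3.53]))
```

{"method": "jog_arm", "body": {"series": "0 0 0 3 0.2 2 0;0 0 0 6.2 0.2 3.4 0;0 0 0 6.2 0.2 3.4 0;0 0 0 6.2 0.2 3.4 0;0 0 0 6.2 0.2 3.4 0;0 0 0 6.2 0.2 3.4 0"}}

```text
time_s: 3.4
position: [0.521, -0.0975, 0.1128]
tool_rot: [2.181, 1.479, -0.793]
contact_force: [-0.2, 0.1, 0.7]
opening: 0.0482
```

Run:
```python
from h import *; from bench import r
s=r.get_state();show(s)
for a in((-.1587,.104,40),(-.1127,.0657,40)):
        print(rel(s,*pose(*a,flip=-1)))
p=r.read_camera("side");cv2.imwrite("pics/s1.png",cv2.resize(p["img"][180:340,250:460],None,fx=3.5,fy=3.5))
p=r.read_camera("top");cv2.imwrite("pics/t1.png",cv2.resize(p["img"][180:330,150:350],None,fx=3.5,fy=3.5))
```

```text
t 3.4 tcp [ 0.521  -0.0975  0.1128] grasp in stand x,y,z -0.1584 -0.0036 0.116
X [ 0.284  0.711 -0.644] Z [-0.235 -0.599 -0.765] j [ 0.88  0.38 -0.27  1.94 -0.8   1.23 -0.89] F [-0.2  0.1  0.7] open 0.0482
(array([ 0.1,  0.1, -0.1]), array([ 0.75, -0.37,  0.94]))
(array([ 0.1,  0.1, -0.1]), array([ 6.73, -0.38,  0.91]))
```

View pics/s1.png

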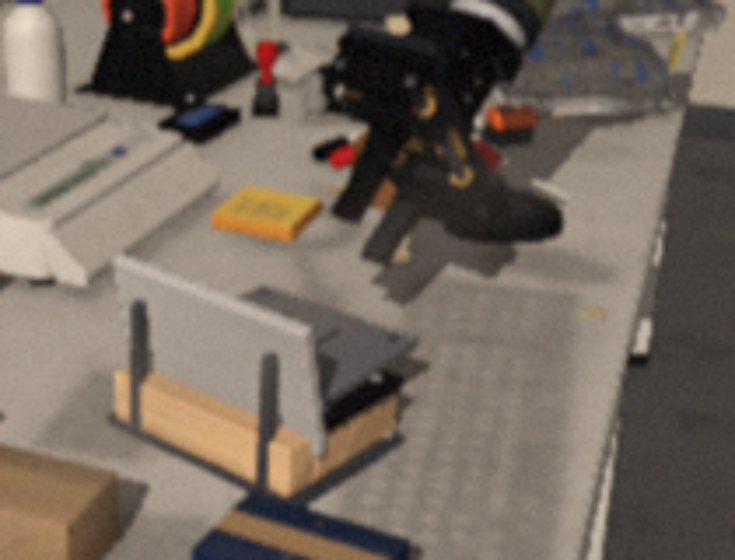

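View pics/t1.png

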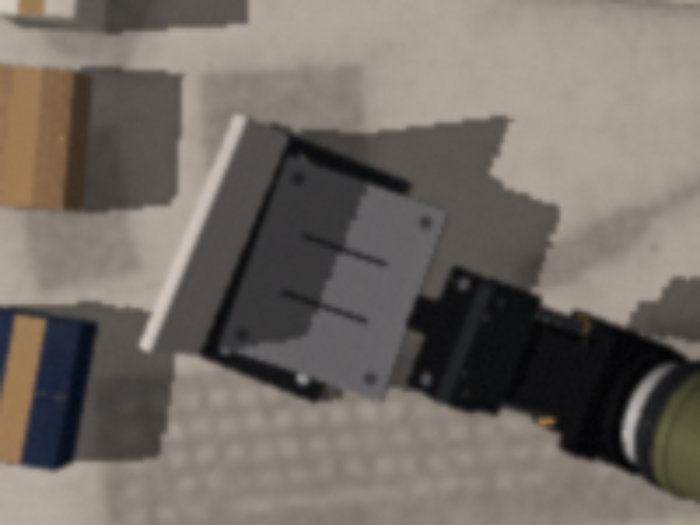

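The gripper points at the middle of the overhanging edge, with the jaws spanning it vertically and the tips just outside it. Now I'll move in.

{"method": "jog_arm", "body": {"series": "0 0 0 0.8 -0.4 0.9 0;0 0 0 2 -0.4 0.9 0;0 0 0 3.5 -0.4 0.9 0;0 0 0 5 -0.4 0.9 0;0 0 0 6.7 -0.4 0.9 0;0 0 0 6.7 -0.4 0.9 0;0 0 0 6.7 -0.4 0.9 0"}}

```text
time_s: 4.2
position: [0.5329, -0.051, 0.0606]
tool_rot: [2.181, 1.486, -0.794]
contact_force: [-0.8, -1.2, -0.1]
opening: 0.0437
```

Run:
```python
from h import *; from bench import r
s=r.get_state();show(s)
p=r.read_camera("side");cv2.imwrite("pics/s2.png",cv2.resize(p["img"][200:320,270:430],None,fx=4.5,fy=4.5))
p=r.read_camera("top");cv2.imwrite("pics/t2.png",cv2.resize(p["img"][180:330,150:350],None,fx=3.5,fy=3.5))
```

```text
t 4.2 tcp [ 0.5329 -0.051   0.0606] grasp in stand x,y,z -0.1107 0.0024 0.0638
X [ 0.28   0.714 -0.642] Z [-0.236 -0.597 -0.767] j [ 0.83  0.45 -0.3   1.99 -0.85  1.09 -0.85] F [-0.8 -1.2 -0.1] open 0.0437
```

View pics/s2.png

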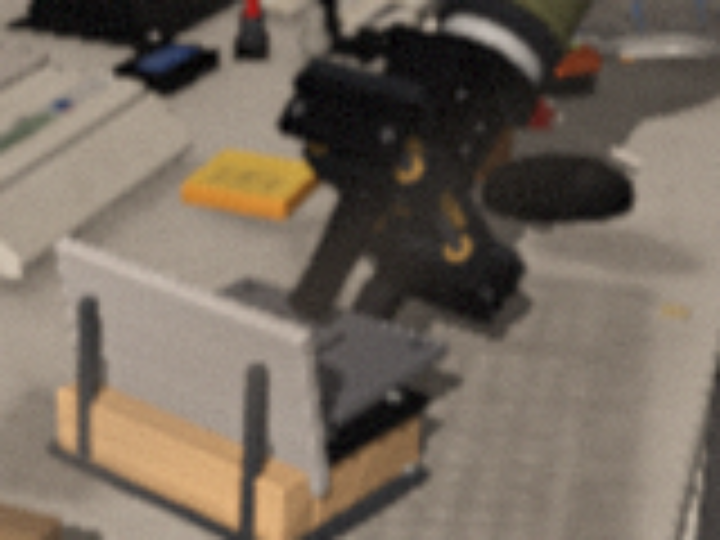

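View pics/t2.png

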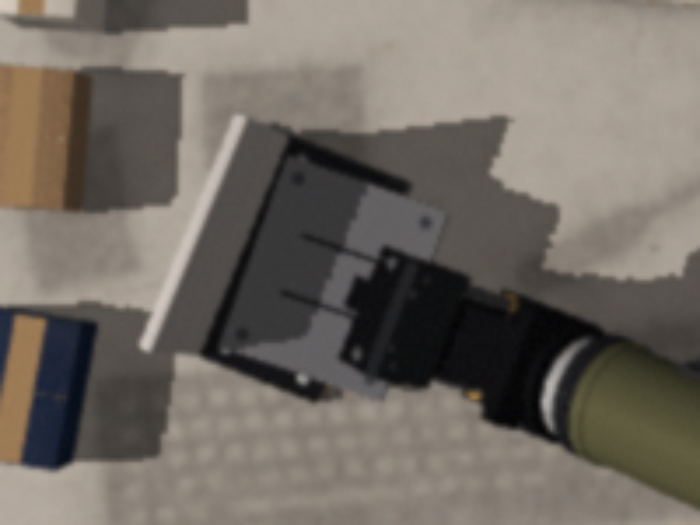

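{"method": "jog_arm", "body": {"series": "0 0 0 -0.3 0 -0.4 0;0 0 0 -0.55 0 -0.85 0;0 0 0 -0.75 0 -1.3 0;0 0 0 -1 0 -1.8 0;0 0 0 -1.2 0 -2.2 0;0 0 0 -1.35 0 -2.6 0;0 0 0 -1.5 0 -3 0;0 0 0 -1.6 0 -3.4 0;0 0 0 -1.75 0 -3.8 0;0 0 0 -1.85 0 -4.2 0;0 0 0 -1.85 0 -4.2 0"}}

```text
time_s: 5.4
position: [0.5381, -0.0398, 0.1056]
tool_rot: [2.181, 1.484, -0.793]
contact_force: [-1.1, -0.6, -0.7]
opening: 0.0437
```

```bash
cat > look.py <<'E'
from h import *; from bench import r
import sys
k=sys.argv[1]
s=r.get_state();show(s)
p=r.read_camera("side");a=cv2.resize(p["img"][160:320,260:430],None,fx=3,fy=3)
q=r.read_camera("top");b=cv2.resize(q["img"][180:330,150:310],None,fx=1.8,fy=1.8)
c=np.zeros((480,800,3),np.uint8);c[:a.shape[0],:a.shape[1]]=a;c[:b.shape[0],511:511+b.shape[1]]=b[:,:288]
cv2.imwrite(f"pics/{k}.png",c)
for pp in(p,q): print(r.pinpoint("cover_center",pp)[:1])
E
python3 look.py a3
```

```text
t 5.4 tcp [ 0.5381 -0.0398  0.1056] grasp in stand x,y,z -0.0984 0.0018 0.1088
X [ 0.281  0.713 -0.642] Z [-0.236 -0.598 -0.766] j [ 0.82  0.36 -0.31  1.99 -0.85  1.14 -0.93] F [-1.1 -0.6 -0.7] open 0.0437
[{'location': [0.5565, -0.0065, 0.073], 'score': 0.82}]
[{'location': [0.5545, -0.0034, 0.0745], 'score': 0.73}]
```

View pics/a3.png

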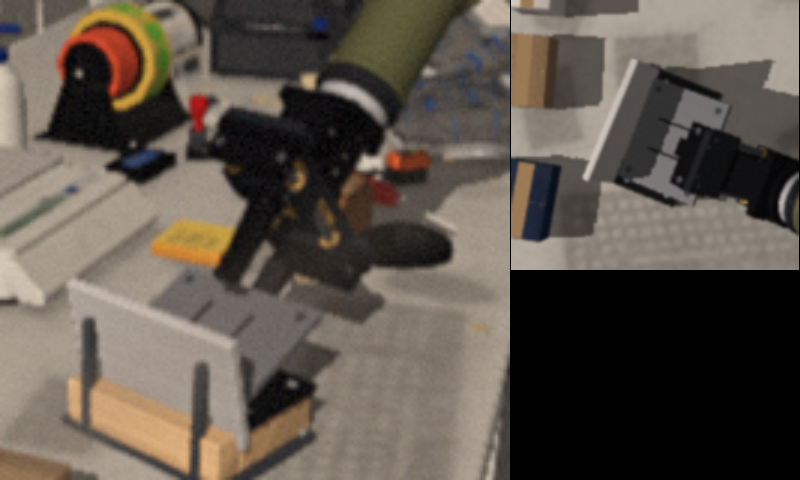

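The cover is rising on the lower finger (centre at about 74 mm, so about 20°). I'll keep lifting.

{"method": "jog_arm", "body": {"series": "0 0 0 -0.1 0 -0.4 0;0 0 0 -0.2 0 -0.8 0;0 0 0 -0.3 0 -1.2 0;0 0 0 -0.37 0 -1.6 0;0 0 0 -0.42 0 -2.05 0;0 0 0 -0.47 0 -2.5 0;0 0 0 -0.5 0 -2.9 0;0 0 0 -0.54 0 -3.3 0;0 0 0 -0.57 0 -3.7 0;0 0 0 -0.57 0 -4.1 0;0 0 0 -0.57 0 -4.1 0"}}

```text
time_s: 6.7
position: [0.5462, -0.0192, 0.1406]
tool_rot: [2.181, 1.484, -0.793]
contact_force: [-0.5, -1.0, -0.2]
opening: 0.0435
```

```bash
python3 look.py a4
```

```text
t 6.7 tcp [ 0.5462 -0.0192  0.1406] grasp in stand x,y,z -0.0763 0.0017 0.1438
X [ 0.281  0.713 -0.642] Z [-0.236 -0.598 -0.766] j [ 0.79  0.3  -0.33  1.98 -0.86  1.16 -1.  ] F [-0.5 -1.  -0.2] open 0.0435
[{'location': [0.5594, 0.0079, 0.0876], 'score': 0.59}]
[{'location': [0.5598, 0.0067, 0.0891], 'score': 0.76}]
```

View pics/a4.png

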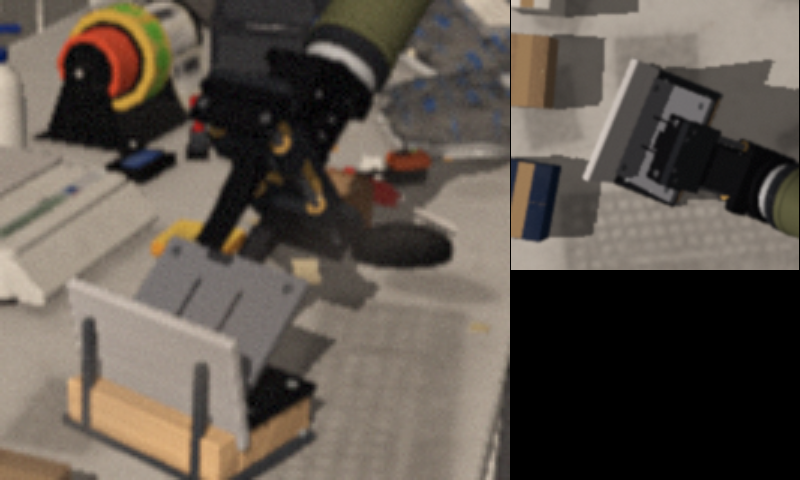

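{"method": "jog_arm", "body": {"series": "0 0 0 0 0 0.1 0.15;0 0 0 0 0 0.35 0.3;0 0 0 0 0 0.7 0.45;0 0 0 0 0 1.0 0.6;0 0 0 0 0 1.35 0.75;0 0 0 0 0 1.65 0.85;0 0 0 0 0 1.8 1;0 0 0 0 0 1.8 1;0 0 0 0 0 1.8 1;0 0 0 0 0 1.8 1", "force": 40}}

```text
time_s: 7.9
position: [0.5416, -0.0305, 0.1262]
tool_rot: [2.181, 1.484, -0.795]
contact_force: [-0.4, -0.7, -0.6]
opening: 0.0079
```

```bash
python3 look.py a5
```

```text
t 7.9 tcp [ 0.5416 -0.0305  0.1262] grasp in stand x,y,z -0.0885 0.0019 0.1294
X [ 0.281  0.712 -0.643] Z [-0.237 -0.598 -0.766] j [ 0.81  0.33 -0.32  1.98 -0.85  1.16 -0.97] F [-0.4 -0.7 -0.6] open 0.0079
[{'location': [0.5555, 0.007, 0.0898], 'score': 0.84}]
[{'location': [0.5574, 0.0088, 0.0925], 'score': 0.81}]
```

View pics/a5.png

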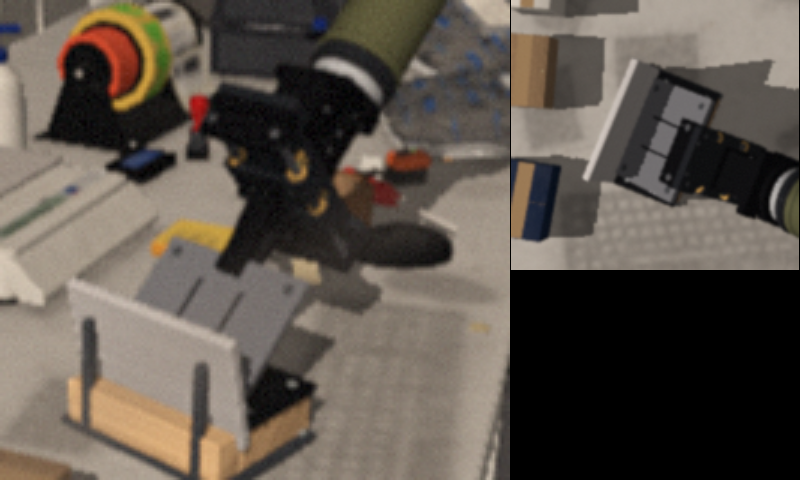

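Run:
```python
from h import *; from bench import r
s=r.get_state()
th=np.arange(45,101,5)
for t in th:
    ax=np.interp(t,[40,60,80,100],[-3.5,-5,-6,-6])/1e3;az=np.interp(t,[40,60,80,100],[4.6,4,3,2.5])/1e3
    c=np.radians(t)
    w,d=rel(s,*pose(ax-.1165*np.cos(c),.05+az+.1165*np.sin(c),t,flip=-1,y=.0019));print(t,*w,*d)
```

```text
45 -0.0 -5.0 0.0 -0.31 -0.0 -0.66
50 -0.0 -10.0 0.0 -0.2 -0.0 -1.59
55 -0.0 -15.0 0.0 -0.01 -0.0 -2.51
60 -0.0 -20.0 0.0 0.27 -0.0 -3.4
65 -0.0 -25.0 0.0 0.64 -0.0 -4.26
70 0.0 -30.0 0.0 1.08 -0.0 -5.09
75 0.0 -35.0 0.0 1.6 -0.0 -5.87
80 0.0 -40.0 0.0 2.19 -0.0 -6.61
85 0.0 -45.0 0.0 2.86 -0.0 -7.32
90 0.0 -50.0 0.0 3.58 -0.0 -7.97
95 0.0 -55.0 0.0 4.36 -0.0 -8.55
100 0.0 -60.0 0.0 5.19 -0.0 -9.06
```

{"method": "jog_arm", "body": {"series": "0 -5 0 -0.3 0 -0.7 1;0 -10 0 -0.2 0 -1.6 1;0 -15 0 0 0 -2.5 1;0 -20 0 0.3 0 -3.4 1;0 -25 0 0.6 0 -4.3 1;0 -30 0 1.1 0 -5.1 1;0 -35 0 1.6 0 -5.9 1;0 -40 0 2.2 0 -6.6 1;0 -45 0 2.85 0 -7.3 1;0 -50 0 3.6 0 -8 1;0 -50 0 3.6 0 -8 1;0 -50 0 3.6 0 -8 1"}}

```text
time_s: 9.3
position: [0.5702, 0.0437, 0.1641]
tool_rot: [1.48, 1.011, -1.481]
contact_force: [-0.4, -1.1, -1.8]
opening: 0.0078
```

```bash
python3 look.py a6
```

```text
t 9.3 tcp [0.5702 0.0437 0.1641] grasp in stand x,y,z -0.0051 0.0026 0.1691
X [-0.002  0.002 -1.   ] Z [-0.366 -0.931 -0.001] j [ 0.24  0.23 -0.42  1.73  0.1   1.2  -2.14] F [-0.4 -1.1 -1.8] open 0.0078
[{'location': [0.5737, 0.0416, 0.11], 'score': 0.7}]
[]
```

View pics/a6.png

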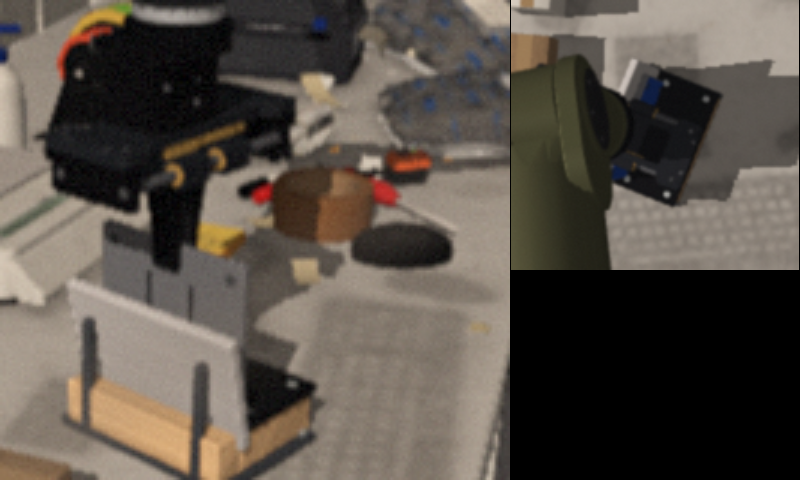

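{"method": "jog_arm", "body": {"series": "0 -3 0 0 0 -0.6 1;0 -6 0 0.1 0 -1.2 1;0 -10 0 0.2 0 -1.9 1;0 -11 0 0.3 0 -2.2 1;0 -11 0 0.3 0 -2.2 1;0 -11 0 0.3 0 -2.2 1"}}

```text
time_s: 10.1
position: [0.5786, 0.0624, 0.1614]
tool_rot: [1.312, 0.892, -1.591]
contact_force: [0.4, -0.3, -0.9]
opening: 0.0074
```

```bash
python3 look.py a7
```

```text
t 10.1 tcp [0.5786 0.0624 0.1614] grasp in stand x,y,z 0.0163 0.0016 0.1663
X [-0.071 -0.176 -0.982] Z [-0.362 -0.913  0.19 ] j [ 0.1   0.33 -0.42  1.63  0.29  1.34 -2.34] F [ 0.4 -0.3 -0.9] open 0.0074
[{'location': [0.5752, 0.0496, 0.1036], 'score': 0.8}]
[{'location': [0.575, 0.0522, 0.1119], 'score': 0.65}]
```

View pics/a7.png

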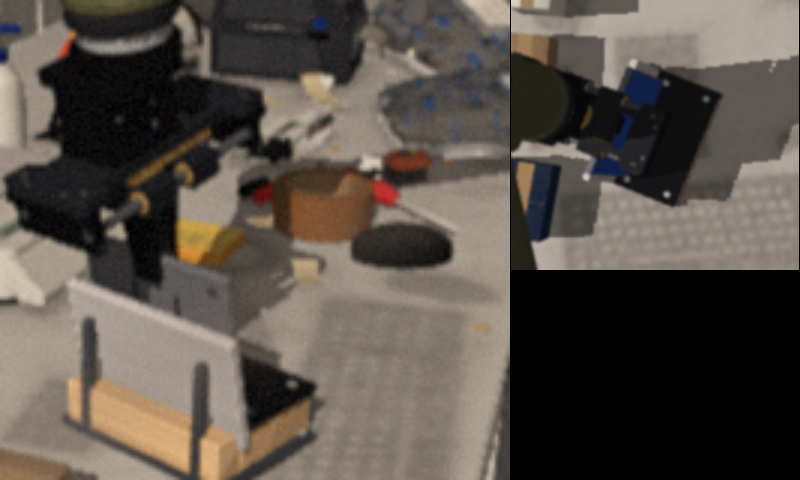

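{"method": "jog_arm", "body": {"series": "0 0 0 0 0 0 0.7;0 0 0 0 0 0 0.6;0 0 0 0 0 0 0.5;0 0 0 0 0 0 0.5;0 0 0 0 0 0 0.5;0 0 0 0 0 0 0.5;0 0 0 0 0 0 0.5"}}

```text
time_s: 11.0
position: [0.5788, 0.0635, 0.1615]
tool_rot: [1.31, 0.892, -1.589]
contact_force: [0.1, 0.3, -0.5]
opening: 0.0216
```

```bash
python3 look.py a8
```

```text
t 11.0 tcp [0.5788 0.0635 0.1615] grasp in stand x,y,z 0.0174 0.0019 0.1664
X [-0.071 -0.177 -0.982] Z [-0.361 -0.913  0.191] j [ 0.1   0.33 -0.42  1.63  0.29  1.34 -2.34] F [ 0.1  0.3 -0.5] open 0.0216
[{'location': [0.576, 0.0537, 0.1031], 'score': 0.85}]
[{'location': [0.5753, 0.0553, 0.1084], 'score': 0.61}]
```

View pics/a8.png

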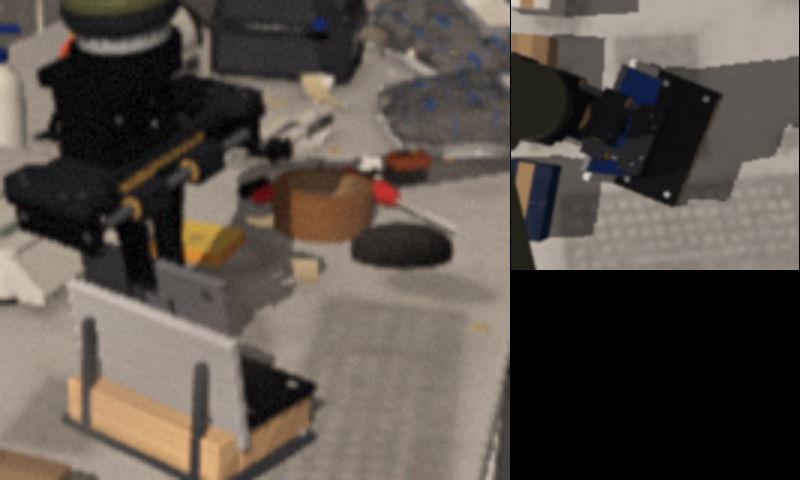

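{"method": "jog_arm", "body": {"series": "0 0 0 0 0 -0.1 1;0 0 0 0 0 -0.1 1;0 0 0 0 0 -0.1 1;0 0 0 0 0 -0.1 1;0 0 0 -1 0 0.4 1;0 0 0 -2 0 0.8 1;0 4 0 -3 0 2.5 1;0 8 0 -4 0 4.5 1;0 11 0 -5 0 6 1;0 11 0 -5.7 0 7.4 1;0 11 0 -5.7 0 7.4 1;0 11 0 -5.7 0 7.4 1", "force": 45}}

```text
time_s: 12.4
position: [0.5563, 0.0072, 0.2317]
tool_rot: [1.48, 1.008, -1.48]
contact_force: [0.6, 1.1, -1.6]
opening: 0.0075
```

```bash
python3 look.py a9
```

```text
t 12.4 tcp [0.5563 0.0072 0.2317] grasp in stand x,y,z -0.0442 0.0021 0.2367
X [-0.     0.001 -1.   ] Z [-0.367 -0.93  -0.   ] j [ 0.3   0.15 -0.4   1.68  0.06  1.32 -2.05] F [ 0.6  1.1 -1.6] open 0.0075
[{'location': [0.5582, 0.0042, 0.1735], 'score': 0.81}]
[]
```

View pics/a9.png

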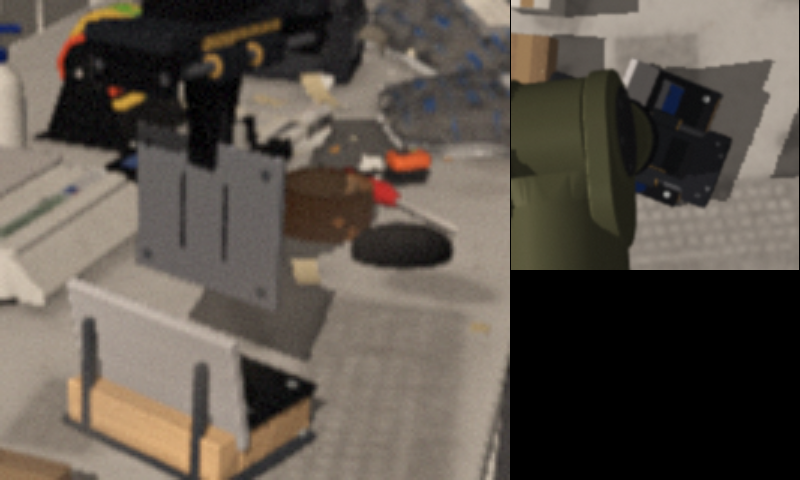

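{"method": "jog_arm", "body": {"series": "0 0 0 -2 0 1 1;0 0 0 -4 0 2.5 1;-8 0 0 -4 0 3 1;-16 0 0 -4 0 3 1;-24 0 0 -4 0 3 1;-32 0 0 -4 0 3 1;-40 0 0 -4 0 3 1;-48 0 0 -4 0 3 1;-56 0 0 -4 0 3 1;-64 0 0 -4 0 3 1;-72 0 0 -4 0 3 1;-80 0 0 -4 0 3 1"}}

```text
time_s: 13.8
position: [0.5451, -0.0208, 0.2708]
tool_rot: [0.426, 1.531, -0.426]
contact_force: [-0.3, 0.4, -1.4]
opening: 0.0076
```

Run:
```python
from h import *; from bench import r
s=r.get_state();show(s)
print(rel(s,*pose(-.075,.277,90,flip=1,y=.002)))
```

```text
t 13.8 tcp [ 0.5451 -0.0208  0.2708] grasp in stand x,y,z -0.0743 0.0021 0.2758
X [-0.002  0.001 -1.   ] Z [ 0.856 -0.517 -0.002] j [ 0.4   0.11 -0.45  1.65  0.05  1.4  -0.59] F [-0.3  0.4 -1.4] open 0.0076
(array([-99.5,  -0.1,  -0.1]), array([-0.12, -0.06,  0.03]))
```

j7 is moving the right way, so I'll finish the half turn.

{"method": "jog_arm", "body": {"series": "-8.5 0 0 0 0 0 1;-17 0 0 0 0 0 1;-25.5 0 0 0 0 0 1;-34 0 0 0 0 0 1;-42.5 0 0 0 0 0 1;-51 0 0 0 0 0 1;-59 0 0 0 0 0 1;-67 0 0 0 0 0 1;-75 0 0 0 0 0 1;-83 0 0 0 0 0 1;-91 0 0 0 0 0 1;-99.5 0 0 0 0 0 1"}}

```text
time_s: 15.0
position: [0.5451, -0.0208, 0.2709]
tool_rot: [-0.925, 1.365, 0.928]
contact_force: [0.5, -0.8, -1.3]
opening: 0.0078
```

{"method": "jog_arm", "body": {"series": "0 0 0 0 0 0 1;0 0 0 0 0 0 1"}}

```text
time_s: 15.2
position: [0.5451, -0.0213, 0.2711]
tool_rot: [-0.918, 1.369, 0.92]
contact_force: [0.4, -0.3, -1.2]
opening: 0.0075
```

```bash
python3 look.py a10
```

```text
t 15.2 tcp [ 0.5451 -0.0213  0.2711] grasp in stand x,y,z -0.0747 0.002 0.2761
X [-0.001  0.001 -1.   ] Z [0.378 0.926 0.   ] j [ 0.49  0.12 -0.54  1.64  0.06  1.4   1.13] F [ 0.4 -0.3 -1.2] open 0.0075
[{'location': [0.5445, -0.0248, 0.2137], 'score': 0.8}]
[]
```

View pics/a10.png

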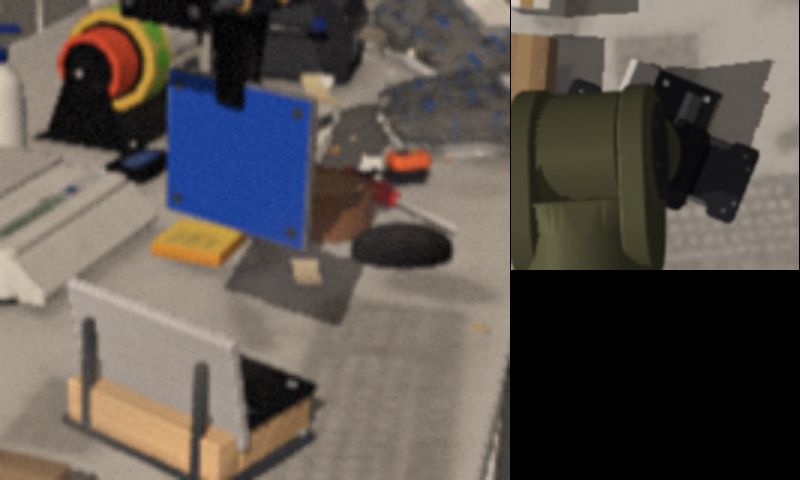

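Run:
```python
from h import *; from bench import r
s=r.get_state()
for t,x,z in((80,-.074,.25),(70,-.072,.205),(60,-.070,.1625)):
    w,d=rel(s,*pose(x,z,t,flip=1,y=.001));print(t,*w,*d)
```

```text
80 -0.5 -10.0 -0.0 2.64 -0.08 0.2
70 -0.5 -20.0 0.0 7.11 -0.08 0.49
60 -0.5 -30.0 0.1 11.33 -0.08 0.76
```

{"method": "jog_arm", "body": {"series": "-0.5 -5 0 1.3 0 0.1 1;-0.5 -10 0 2.6 0 0.2 1;-0.5 -15 0 4.8 0 0.35 1;-0.5 -20 0 7.1 0 0.5 1;-0.5 -25 0 9.2 0 0.6 1;-0.5 -30 0 11.3 0 0.75 1;-0.5 -30 0 11.3 0 0.75 1;-0.5 -30 0 11.3 0 0.75 1"}}

```text
time_s: 16.2
position: [0.5479, -0.0151, 0.1588]
tool_rot: [-0.622, 0.916, 1.076]
contact_force: [-0.0, 0.1, -0.7]
opening: 0.0079
```

```bash
python3 look.py a11
python3 - <<'E'
from h import *; from bench import r
s=r.get_state()
for t in (60,55,50,45,40):
    ax=np.interp(t,[40,60],[-5,-7])/1e3;az=np.interp(t,[40,60],[4.5,5])/1e3
    c=np.radians(t)
    w,d=rel(s,*pose(ax-.1165*np.cos(c),.05+az+.1165*np.sin(c),t,flip=1,y=.001));print(t,*w,*d)
E
```

```text
t 16.2 tcp [ 0.5479 -0.0151  0.1588] grasp in stand x,y,z -0.0705 0.0017 0.1631
X [ 0.185  0.464 -0.866] Z [0.32  0.805 0.499] j [ 0.73  0.17 -0.46  1.92 -0.51  1.08  1.72] F [-0.   0.1 -0.7] open 0.0079
[{'location': [0.5579, 0.0113, 0.1098], 'score': 0.55}]
[{'location': [0.5611, 0.0125, 0.1135], 'score': 0.62}]
60 0.3 -0.0 0.2 0.96 0.01 -0.13
55 0.3 -5.0 0.2 1.04 0.01 -1.06
50 0.3 -10.0 0.2 1.2 0.02 -1.99
45 0.3 -15.0 0.1 1.45 0.02 -2.9
40 0.3 -20.0 0.1 1.77 0.03 -3.8
```

View pics/a11.png

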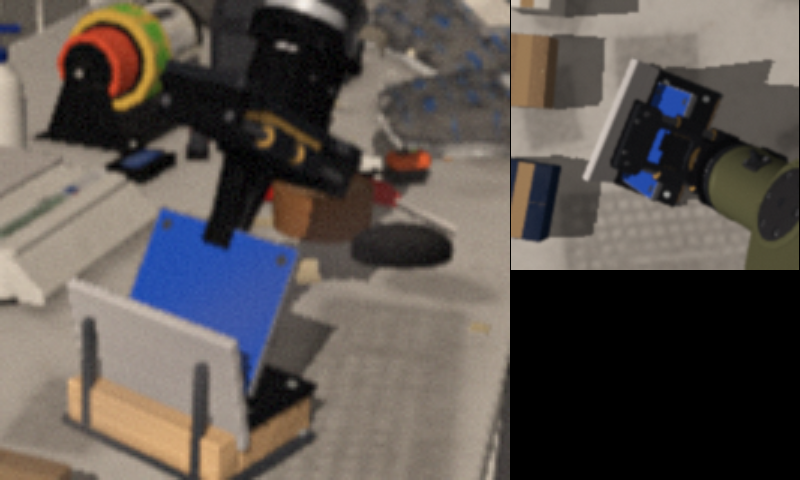

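{"method": "jog_arm", "body": {"series": "0 0 0 0.5 0 -0.1 1;0 0 0 0.95 0 -0.15 1;0.3 -3 0 1 0 -0.7 1;0.3 -6 0 1.1 0 -1.25 1;0.3 -9 0 1.2 0 -1.8 1;0.3 -12 0 1.3 0 -2.35 1;0.3 -15 0 1.45 0 -2.9 1;0.3 -17 0 1.6 0 -3.3 1;0.3 -20 0 1.75 0 -3.8 1;0.3 -20 0 1.75 0 -3.8 1;0.3 -20 0 1.75 0 -3.8 1"}}

```text
time_s: 17.5
position: [0.5394, -0.0374, 0.1248]
tool_rot: [-0.413, 0.614, 1.139]
contact_force: [-1.6, -2.1, 2.5]
opening: 0.0073
```

```bash
python3 look.py a12
```

```text
t 17.5 tcp [ 0.5394 -0.0374  0.1248] grasp in stand x,y,z -0.0957 0.0014 0.128
X [ 0.284  0.712 -0.643] Z [0.24  0.596 0.766] j [ 0.92  0.35 -0.44  1.98 -0.81  1.14  2.15] F [-1.6 -2.1  2.5] open 0.0073
[{'location': [0.5542, -0.0005, 0.0879], 'score': 0.79}]
[{'location': [0.5537, 0.0003, 0.0914], 'score': 0.8}]
```

View pics/a12.png

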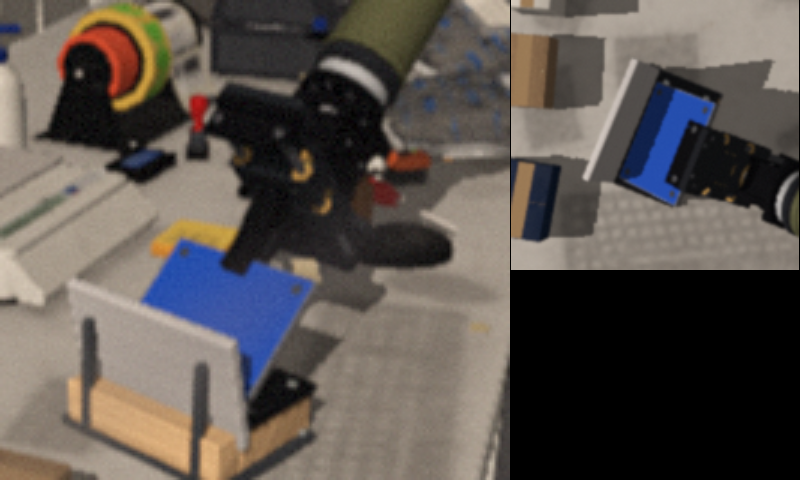

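{"method": "jog_arm", "body": {"series": "0 0 0 0 0 0 0.75;0 0 0 0 0 0.3 0.65;0 0 0 0 0 0.6 0.5;0 0 0 0 0 0.9 0.35;0 0 0 0 0 1.2 0.2;0 0 0 0 0 1.5 0.1;0 0 0 0 0 1.8 0;0 0 0 0 0 1.8 0;0 0 0 0 0 1.8 0"}}

```text
time_s: 18.6
position: [0.5433, -0.0265, 0.1382]
tool_rot: [-0.413, 0.613, 1.14]
contact_force: [-0.1, 0.6, -1.2]
opening: 0.043
```

```bash
python3 look.py a13
```

```text
t 18.6 tcp [ 0.5433 -0.0265  0.1382] grasp in stand x,y,z -0.0842 0.0018 0.1414
X [ 0.284  0.712 -0.643] Z [0.24  0.596 0.766] j [ 0.91  0.32 -0.45  1.97 -0.82  1.14  2.13] F [-0.1  0.6 -1.2] open 0.043
[{'location': [0.5499, 0.0019, 0.0878], 'score': 0.86}]
[{'location': [0.5521, 0.0032, 0.0885], 'score': 0.94}]
```

View pics/a13.png

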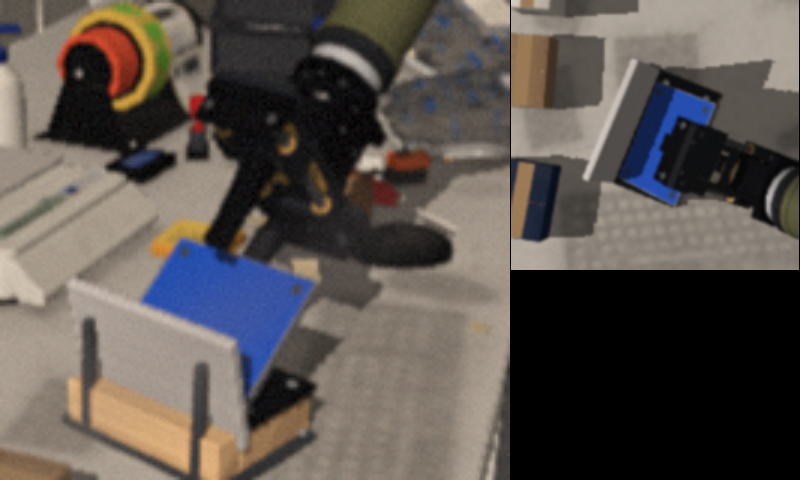

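Cover now rests on the lower finger, blue face up, at about 40°. I'll lower it slowly.

{"method": "jog_arm", "body": {"series": "0 0 0 0 0 -0.4 0;0 0 0 0.05 0 -0.8 0;0 0 0 0.1 0 -1.2 0;0 0 0 0.15 0 -1.6 0;0 0 0 0.2 0 -2 0;0 0 0 0.3 0 -2.4 0;0 0 0 0.4 0 -2.8 0;0 0 0 0.5 0 -3.2 0;0 0 0 0.6 0 -3.6 0;0 0 0 0.7 0 -3.95 0;0 0 0 0.7 0 -3.95 0"}}

```text
time_s: 19.9
position: [0.5356, -0.0452, 0.1029]
tool_rot: [-0.412, 0.614, 1.14]
contact_force: [-0.0, -0.3, -1.9]
opening: 0.0438
```

```bash
python3 look.py a14
```

```text
t 19.9 tcp [ 0.5356 -0.0452  0.1029] grasp in stand x,y,z -0.1044 0.002 0.1061
X [ 0.283  0.712 -0.642] Z [0.241 0.596 0.766] j [ 0.93  0.38 -0.43  1.98 -0.81  1.12  2.19] F [-0.  -0.3 -1.9] open 0.0438
[{'location': [0.5505, -0.0099, 0.0714], 'score': 0.8}]
[{'location': [0.5524, -0.0092, 0.0763], 'score': 0.76}]
```

View pics/a14.png

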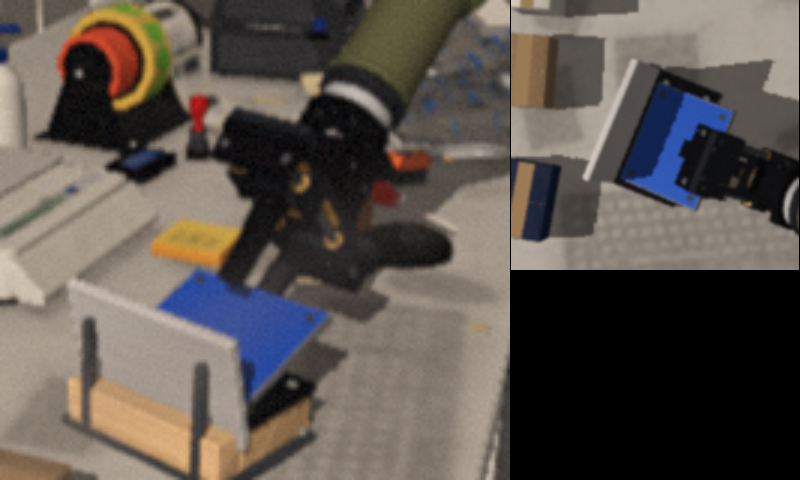

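{"method": "jog_arm", "body": {"series": "0 0 0 0.15 0 -0.4 0;0 0 0 0.35 0 -0.8 0;0 0 0 0.55 0 -1.2 0;0 0 0 0.75 0 -1.6 0;0 0 0 1 0 -2 0;0 0 0 1.2 0 -2.3 0;0 0 0 1.4 0 -2.65 0;0 0 0 1.6 0 -2.9 0;0 0 0 1.8 0 -3.2 0;0 0 0 2 0 -3.5 0;0 0 0 2.25 0 -3.8 0;0 0 0 2.25 0 -3.8 0"}}

```text
time_s: 21.3
position: [0.5329, -0.0516, 0.0594]
tool_rot: [-0.412, 0.613, 1.14]
contact_force: [0.3, -0.2, 0.3]
opening: 0.0432
```

```bash
python3 look.py a15
```

```text
t 21.3 tcp [ 0.5329 -0.0516  0.0594] grasp in stand x,y,z -0.1113 0.0022 0.0626
X [ 0.283  0.712 -0.642] Z [0.241 0.596 0.766] j [ 0.93  0.46 -0.42  1.99 -0.8   1.06  2.25] F [ 0.3 -0.2  0.3] open 0.0432
[{'location': [0.5446, -0.0114, 0.0519], 'score': 0.61}]
[{'location': [0.5672, -0.4557, 0.0004], 'score': 0.65}]
```

View pics/a15.png

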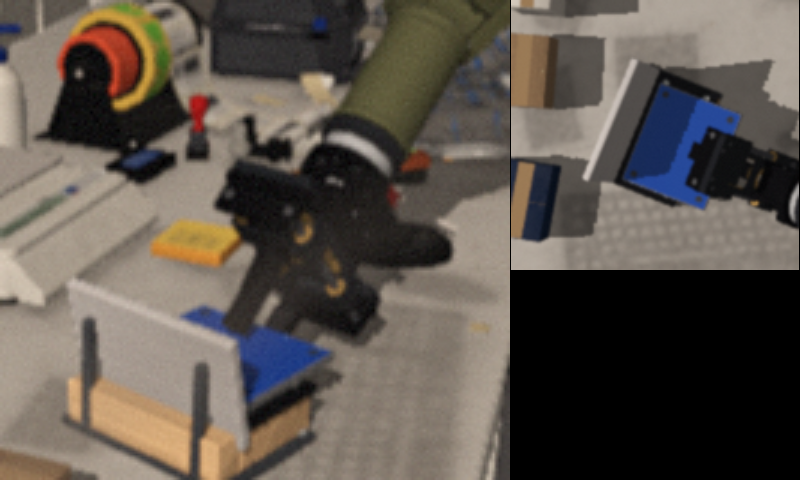

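{"method": "jog_arm", "body": {"series": "0 0 0 -1 0 0 0;0 0 0 -2.5 0 0 0;0 0 0 -4.5 0 0 0;0 0 0 -7 0 0 0;0 0 0 -11 0 0 0;0 0 0 -13 0 0 -0.5;0 0 0 -13 0 0 -1;0 0 0 -13 0 0 -1"}}

```text
time_s: 22.3
position: [0.4962, -0.1443, 0.1434]
tool_rot: [-0.413, 0.613, 1.139]
contact_force: [0.2, -0.1, -0.3]
opening: 0.0602
```

```bash
python3 look.py a16;  python3 - <<'E'
from h import *; from bench import r
p=r.read_camera("top");cv2.imwrite("pics/z16.png",cv2.resize(p["img"][200:310,180:310],None,fx=5.4,fy=5.4,interpolation=cv2.INTER_CUBIC))
for i in range(2): print([ (d["location"],d["score"]) for d in r.pinpoint("cover_center",p)])
E
```

```text
t 22.3 tcp [ 0.4962 -0.1443  0.1434] grasp in stand x,y,z -0.211 0.0022 0.1466
X [ 0.284  0.712 -0.643] Z [0.24  0.596 0.766] j [ 1.04  0.37 -0.35  1.89 -0.72  1.32  2.22] F [ 0.2 -0.1 -0.3] open 0.0602
[{'location': [0.5496, -0.0134, 0.0522], 'score': 0.91}]
[{'location': [0.5511, -0.0111, 0.0596], 'score': 0.64}]
[([0.548, -0.0096, 0.0563], 0.69), ([0.5464, -0.0095, 0.0605], 0.66)]
[([0.548, -0.0096, 0.0563], 0.69), ([0.5464, -0.0095, 0.0605], 0.66)]
```

View pics/a16.png

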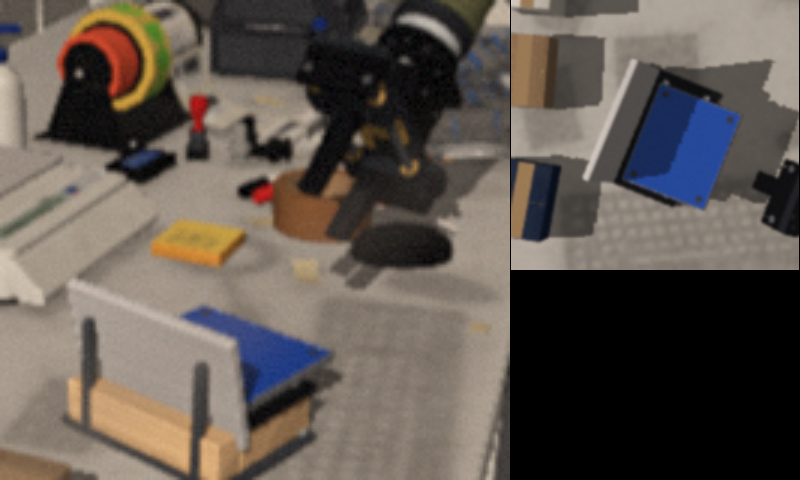

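View pics/z16.png

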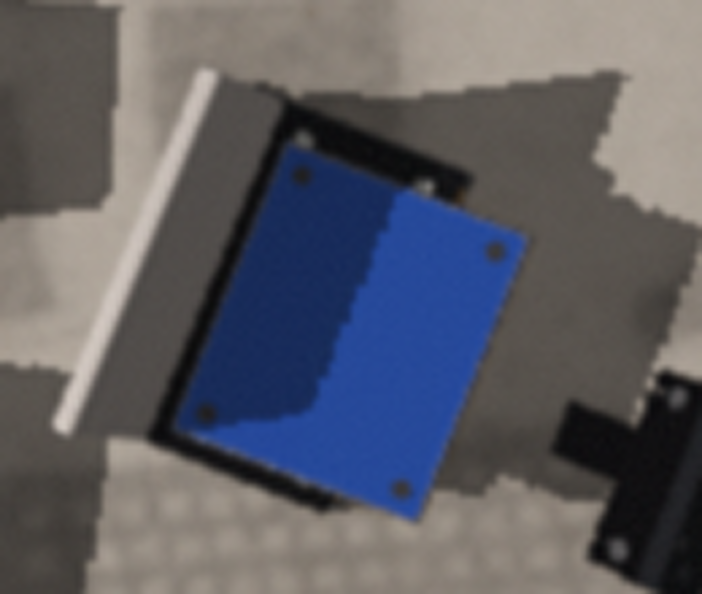

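```bash
cat > corners.py <<'E'
from h import *
p=dict(intrinsics=np.array([[485.36450567,0,316.52043102],[0,485.36450567,237.46312281],[0,0,1.]]),xyz=[ 0.55438186,-0.15046215,1.19574323],orientation=[-2.20551431,2.21968062,-0.07484659])
f=lambda u,v,z:unproj(p,(180+(u+.5)/5.4-.5,200+(v+.5)/5.4-.5),z)
def stand(P):
    d=P-FOOT;c,s=np.cos(YAW),np.sin(YAW);return np.array([d[0]*c+d[1]*s,-d[0]*s+d[1]*c])
def go(cs):
    C=np.array([stand(f(*a,.058)) for a in cs]);print((1000*C).round(1).tolist(),(1000*C.mean(0)).round(1))
    for i,j in((0,1),(3,2),(0,3),(1,2)):
        d=C[j]-C[i];print((1000*np.linalg.norm(d)).round(1),np.degrees(np.arctan2(d[1],d[0])).round(1))
if __name__=="__main__":
    go(((287,147),(172,432),(417,520),(527,240)))
    D=[stand(f(*a,.05)) for a in((285,103),(153,437))];print(np.array(D)*1000)
E
python3 corners.py
python3 - <<'E'
from h import *; from bench import r
s=r.get_state()
def pz(x,z,e,y=0.):
    P,M=pose(x,z,e,flip=1,y=y)
    # rotate +90 about tool x
    return P,M@R.from_rotvec([np.pi/2,0,0]).as_matrix()
print(rel(s,*pz(-.19,.125,40)),rel(s,*pz(-.17,.062,40)))
E
```

```text
[[-9.5, -61.5], [-8.8, 70.7], [-120.8, 68.0], [-120.9, -61.6]] [-65.    3.9]
132.2 89.7
129.6 90.0
111.4 -180.0
112.0 -178.6
[[ -0.29672308 -79.14136028]
 [ -0.68880428  76.55255873]]
(array([89.8,  0.1, -0. ]), array([ 2.9 , -0.26, -0.33])) (array([89.8,  0.1, -0. ]), array([ 8.48, -0.27, -3.87]))
```

{"method": "jog_arm", "body": {"series": "8 0 0 0 0 0 -1;16 0 0 0 0 0 -1;24 0 0 0 0 0 -1;32 0 0 0 0 0 -1;40 0 0 0 0 0 -1;48 0 0 0 0 0 -1;56 0 0 0 0 0 -1;64 0 0 1 0 0 -1;72 0 0 2 -0.1 -0.1 -1;80 0 0 2.9 -0.3 -0.3 -1;88 0 0 2.9 -0.3 -0.3 -1;89.8 0 0 2.9 -0.3 -0.3 -1"}}

```text
time_s: 23.85
position: [0.5064, -0.1257, 0.1219]
tool_rot: [0.931, 1.285, 0.387]
contact_force: [0.1, -0.9, 0.3]
opening: 0.087
```

Run:
```python
from h import *; from bench import r
s=r.get_state();show(s)
def pz(x,z,e,y=0.):
    P,M=pose(x,z,e,flip=1,y=y)
    return P,M@R.from_rotvec([np.pi/2,0,0]).as_matrix()
for a in((-.19,.125,40),(-.16,.062,40),(-.147,.062,40),(-.137,.062,40)):print(rel(s,*pz(*a,y=.004)))
```

```text
t 23.85 tcp [ 0.5064 -0.1257  0.1219] grasp in stand x,y,z -0.1899 -0.0005 0.1251
X [ 0.282  0.713 -0.642] Z [ 0.929 -0.371 -0.003] j [ 0.86  0.37 -0.18  1.91 -0.79  1.3   0.7 ] F [ 0.1 -0.9  0.3] open 0.087
(array([-0.2,  0. , -0.1]), array([ 0.  , -0.02, -0.45]))
(array([-0.2,  0. , -0.1]), array([ 6.35, -2.92, -0.44]))
(array([-0.2,  0. , -0.1]), array([ 7.34, -2.09, -0.44]))
(array([-0.2,  0. , -0.1]), array([ 8.11, -1.44, -0.44]))
```

{"method": "jog_arm", "body": {"series": "0 0 0 3 -1.5 -0.4 -1;0 0 0 6.3 -2.9 -0.4 -1;0 0 0 6.3 -2.9 -0.4 -1;0 0 0 6.8 -2.5 -0.4 -1;0 0 0 7.3 -2.1 -0.4 -1;0 0 0 7.3 -2.1 -0.4 -1;0 0 0 7.3 -2.1 -0.4 -1"}}

```text
time_s: 24.55
position: [0.5191, -0.0864, 0.0604]
tool_rot: [0.926, 1.282, 0.387]
contact_force: [-1.7, -0.5, 0.8]
opening: 0.0868
```

```bash
python3 look.py a17;  python3 - <<'E'
from h import *; from bench import r
p=r.read_camera("top");cv2.imwrite("pics/z17.png",cv2.resize(p["img"][200:310,180:310],None,fx=5.4,fy=5.4,interpolation=cv2.INTER_CUBIC))
E
```

```text
t 24.55 tcp [ 0.5191 -0.0864  0.0604] grasp in stand x,y,z -0.1487 0.0022 0.0636
X [ 0.285  0.711 -0.643] Z [ 0.929 -0.37   0.003] j [ 0.82  0.45 -0.21  1.97 -0.84  1.15  0.76] F [-1.7 -0.5  0.8] open 0.0868
[{'location': [0.5456, -0.0153, 0.0493], 'score': 0.81}]
[{'location': [0.549, -0.0128, 0.0546], 'score': 0.74}]
```

View pics/a17.png

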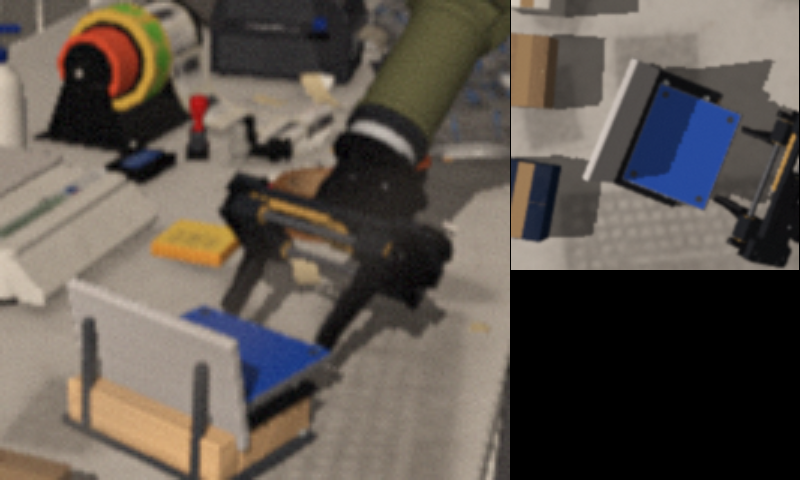

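View pics/z17.png

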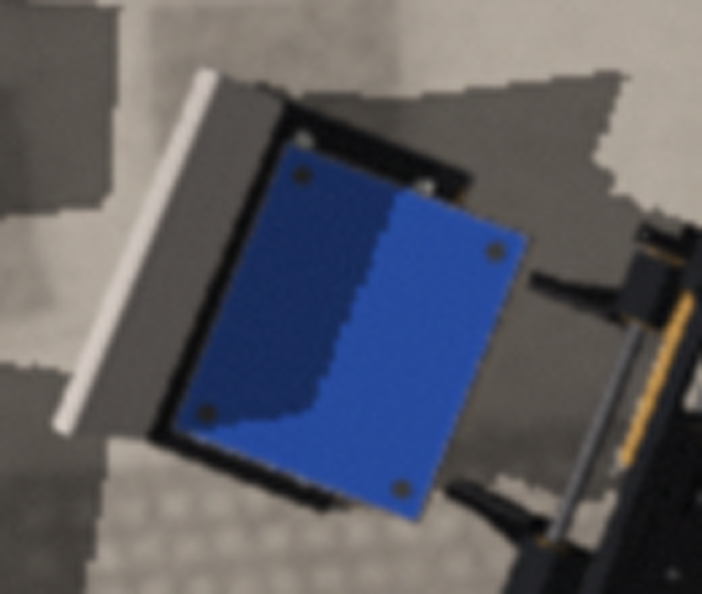

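{"method": "jog_arm", "body": {"series": "0 0 0 -0.3 0.4 0 -1;0 0 0 -0.1 0.55 0 -1;0 0 0 0.1 0.7 0 -1;0 0 0 0.25 0.85 0 -1;0 0 0 0.45 1 0 -1;0 0 0 0.45 1 0 -1"}}

```text
time_s: 25.4
position: [0.5223, -0.0762, 0.0642]
tool_rot: [0.927, 1.283, 0.388]
contact_force: [-0.1, -0.5, -0.5]
opening: 0.087
```

```bash
cat > look2.py <<'E'
from h import *; from bench import r
import sys
s=r.get_state();show(s)
p=r.read_camera("top");a=cv2.resize(p["img"][200:310,180:310],None,fx=5.4,fy=5.4,interpolation=cv2.INTER_CUBIC)
cv2.imwrite(f"pics/{sys.argv[1]}.png",a)
print([(d["location"],d["score"]) for d in r.pinpoint("cover_center",p)])
E
python3 look2.py z18
```

```text
t 25.4 tcp [ 0.5223 -0.0762  0.0642] grasp in stand x,y,z -0.1381 0.003 0.0674
X [ 0.284  0.712 -0.642] Z [ 0.929 -0.369  0.001] j [ 0.81  0.44 -0.22  1.98 -0.85  1.15  0.75] F [-0.1 -0.5 -0.5] open 0.087
[([0.5486, -0.0108, 0.0559], 0.63)]
```

View pics/z18.png

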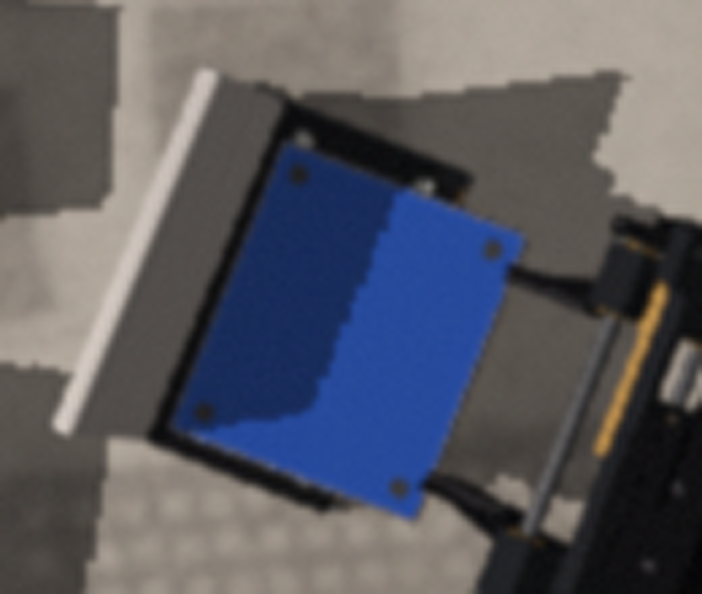

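Fingertips are now in contact (at (510,275) and (430,482) in the crop). I'll push about 5 mm more.

{"method": "jog_arm", "body": {"series": "0 0 0 0.08 0.06 0 -1;0 0 0 0.15 0.13 0 -1;0 0 0 0.23 0.19 0 -1;0 0 0 0.31 0.26 0 -1;0 0 0 0.38 0.32 0 -1;0 0 0 0.38 0.32 0 -1;0 0 0 0.38 0.32 0 -1"}}

```text
time_s: 26.2
position: [0.5241, -0.0718, 0.0643]
tool_rot: [0.927, 1.283, 0.388]
contact_force: [-0.0, -0.9, -0.7]
opening: 0.0872
```

```bash
python3 look2.py z19
```

```text
t 26.2 tcp [ 0.5241 -0.0718  0.0643] grasp in stand x,y,z -0.1333 0.003 0.0675
X [ 0.284  0.712 -0.642] Z [ 0.929 -0.369  0.001] j [ 0.8   0.44 -0.23  1.98 -0.85  1.14  0.75] F [-0.  -0.9 -0.7] open 0.0872
[([0.5551, -0.0057, 0.058], 0.63)]
```

View pics/z19.png

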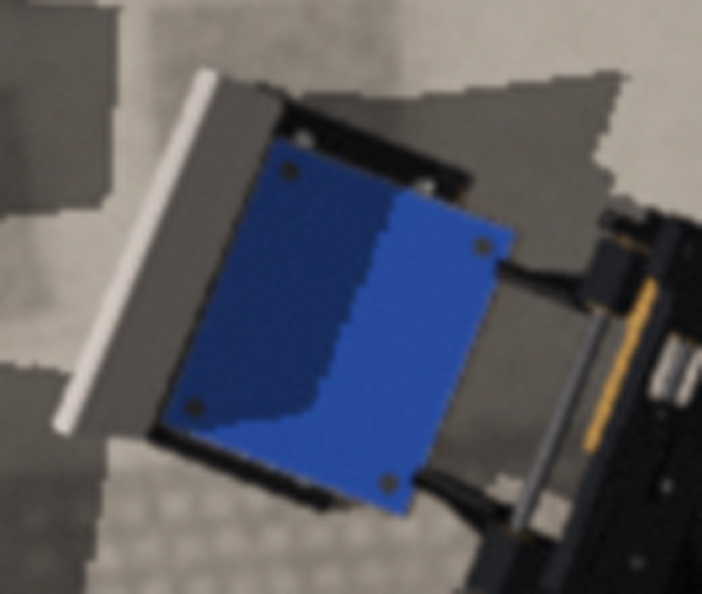

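{"method": "jog_arm", "body": {"series": "0 0 0 0.05 0.04 0 -1;0 0 0 0.1 0.08 0 -1;0 0 0 0.15 0.12 0 -1;0 0 0 0.15 0.12 0 -1;0 0 0 0.15 0.12 0 -1"}}

```text
time_s: 26.8
position: [0.5248, -0.0701, 0.0642]
tool_rot: [0.927, 1.283, 0.388]
contact_force: [-0.1, -0.9, 1.8]
opening: 0.0874
```

```bash
python3 look2.py z20
```

```text
t 26.8 tcp [ 0.5248 -0.0701  0.0642] grasp in stand x,y,z -0.1315 0.0029 0.0674
X [ 0.284  0.712 -0.642] Z [ 0.929 -0.37   0.001] j [ 0.8   0.44 -0.23  1.99 -0.85  1.14  0.75] F [-0.1 -0.9  1.8] open 0.0874
[([0.5527, -0.0058, 0.0573], 0.74)]
```

View pics/z20.png

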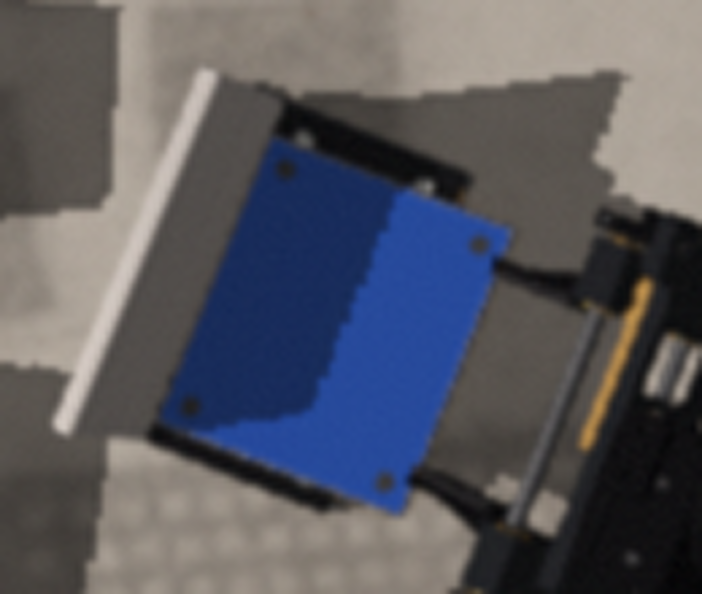

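{"method": "jog_arm", "body": {"series": "0 0 0 0.05 0.04 0 -1;0 0 0 0.1 0.08 0 -1;0 0 0 0.15 0.12 0 -1;0 0 0 0.15 0.12 0 -1"}}

```text
time_s: 27.3
position: [0.5253, -0.0691, 0.064]
tool_rot: [0.927, 1.283, 0.387]
contact_force: [-3.1, -3.0, 1.7]
opening: 0.0869
```

```bash
python3 look2.py z21
```

```text
t 27.3 tcp [ 0.5253 -0.0691  0.064 ] grasp in stand x,y,z -0.1303 0.0029 0.0673
X [ 0.284  0.711 -0.643] Z [ 0.929 -0.37   0.001] j [ 0.8   0.43 -0.23  1.99 -0.86  1.13  0.74] F [-3.1 -3.   1.7] open 0.0869
[([0.5507, -0.0008, 0.0553], 0.79), ([0.5677, -0.4556, 0.0015], 0.64)]
```

View pics/z21.png

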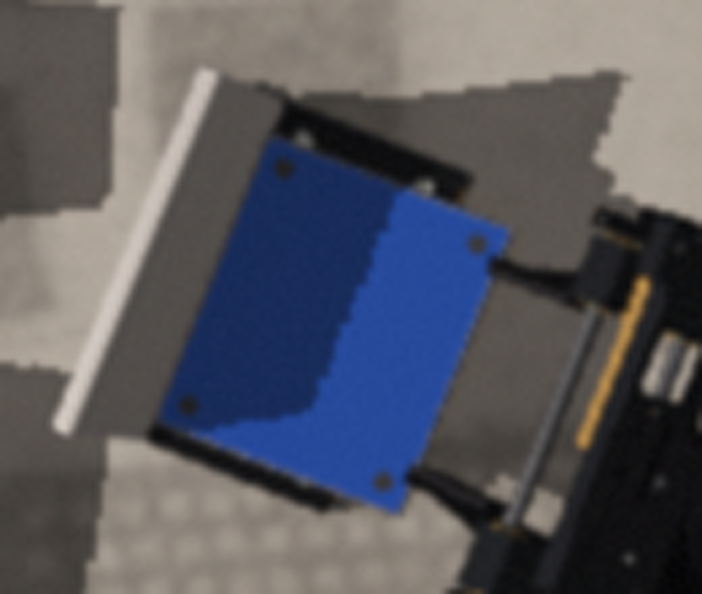

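{"method": "jog_arm", "body": {"series": "0 0 0 0.05 0.04 0 -1;0 0 0 0.1 0.08 0 -1;0 0 0 0.1 0.08 0 -1;0 0 0 0 0 0 -1;0 0 0 -1 -0.8 0 -1;0 0 0 -3 -1.5 0 -1;0 0 0 -7 -1.5 0 -1;0 0 0 -11 -1.5 0 -1;0 0 0 -14 -1.5 0 -1;0 0 0 -14 -1.5 0 -1;0 0 0 -14 -1.5 0 -1"}}

```text
time_s: 28.5
position: [0.4822, -0.177, 0.1425]
tool_rot: [0.928, 1.283, 0.388]
contact_force: [0.1, 0.8, -1.0]
opening: 0.0868
```

```bash
python3 look.py a22; python3 look2.py z22
python3 - <<'E'
from h import *; from bench import r
p=r.read_camera("side"); q=r.read_camera("top")
for t in ("brown_tape","blue_carton","brown_carton","white_carton","mouse_1","driver","yellow_pad"):
    print(t,[d["location"] for pp in(q,p) for d in r.pinpoint(t,pp)[:1]])
E
```

```text
t 28.5 tcp [ 0.4822 -0.177   0.1425] grasp in stand x,y,z -0.2465 0.0032 0.1457
X [ 0.284  0.712 -0.642] Z [ 0.929 -0.37   0.001] j [ 0.92  0.38 -0.14  1.86 -0.75  1.4   0.72] F [ 0.1  0.8 -1. ] open 0.0868
[{'location': [0.5529, -0.0066, 0.0518], 'score': 0.69}]
[{'location': [0.5508, -0.0032, 0.0548], 'score': 0.68}]
t 28.7 tcp [ 0.482  -0.175   0.1418] grasp in stand x,y,z -0.2448 0.0041 0.145
X [ 0.281  0.714 -0.641] Z [ 0.93  -0.367 -0.001] j [ 0.92  0.38 -0.14  1.86 -0.75  1.4   0.72] F [ 0.5  0.9 -0.3] open 0.087
[([0.5527, -0.0042, 0.0556], 0.6)]
brown_tape [[0.5662, -0.4574, 0.001], [0.5665, -0.458, -0.0038]]
blue_carton [[0.4781, 0.2041, 0.0049], [0.4835, 0.2048, -0.0016]]
brown_carton [[0.6486, 0.1965, 0.0028], [0.6485, 0.1971, -0.0012]]
white_carton [[0.7547, 0.1796, 0.0014], [0.7531, 0.1854, -0.0006]]
mouse_1 [[0.4671, -0.3925, 0.0025]]
driver [[0.4988, -0.5241, 0.0047], [0.4956, -0.5256, 0.0002]]
yellow_pad [[0.6732, -0.3383, 0.0039], [0.6732, -0.3461, 0.0006]]
```

View pics/a22.png

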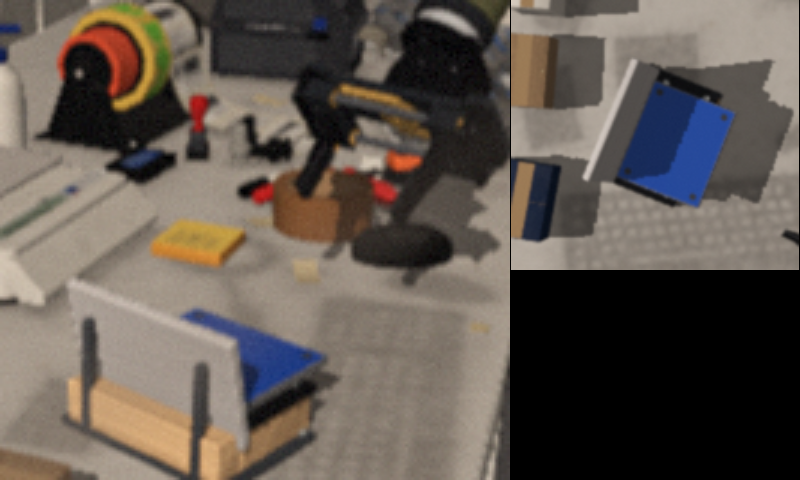

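View pics/z22.png

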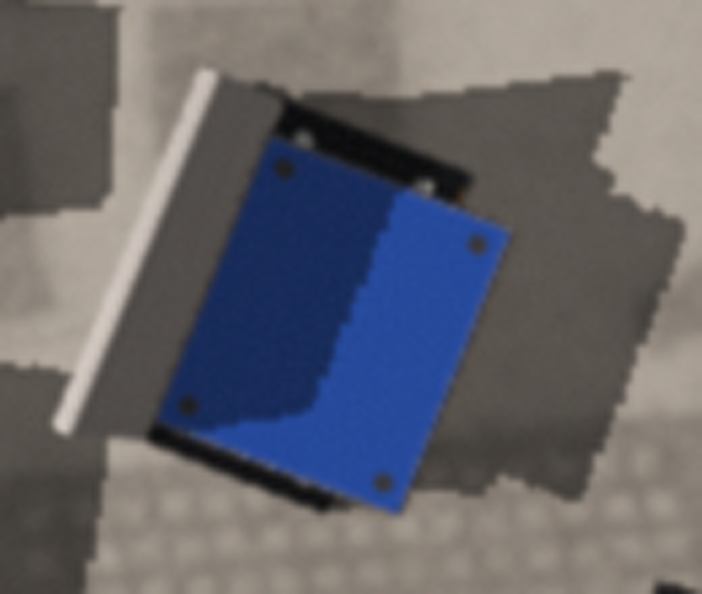

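Run:
```python
from corners import *
go(((273,137),(158,424),(403,514),(512,234)))
from bench import r
print(r.close_job())
```

```text
[[-2.2, -63.4], [-2.0, 69.7], [-114.3, 67.7], [-113.9, -61.7]] [-58.1   3.1]
133.0 89.9
129.4 90.2
111.7 179.1
112.3 -179.0
the job is handed in; nothing more can be done
None
```

The cover is lying flat on the deck with its blue face up, square against the fence, and the job is handed in. It took about 29 s of the 72 s allowed.

**How it went:** I lifted the cover by its overhanging edge on the lower finger, gripped it and stood it up. With the jaws opened, it stood by itself leaning on the fence for about 0.7 s. I then gripped the top edge, lifted it, turned it half round and lowered it on the finger until flat. Last, I pushed it against the fence with both fingertips until the force reached about 4 N, and backed the gripper away.

**Last checks (top camera, then both cameras for the other things):**

| Check | Measured | Allowed |
|---|---|---|
| Cover centre, distance from fence foot | −58.1 mm | −63.5 to −53 mm |
| Cover centre, sideways | 3.1 mm | within 30 mm |
| Square to the fence | about 0.2° by the two long edges, 1° by the short ones | within 5° |
| Other things on the bench | no more than about 6 mm from their first readings, which is about the detectors' accuracy | within 30 mm |

**Disagreements:**
- My corner picks made the cover 2–6 mm too small (about 112 × 131 mm), so they sat slightly inside its true edges.
- The detectors put the cover's centre height at 52 to 56 mm; lying flat, it should be 54 mm. I did not measure flatness separately beyond that and the pictures.
- In the last side picture the mouse was not detected (the top picture had it).
- In the first side picture the detector reported the blue carton at the tape roll's position. Both later readings put it in its own place.

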